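# Stow the eyelet punch under its bayonet lid and hold the lid half turned

## Task

Take the steel eyelet punch out of the wooden stand, stand it upright in the hole of the canister and let go of it; then set the bayonet lid over it, with the lid's two lugs down through the notches of the collar, and turn it clockwise (seen from above) to halfway, 45 degrees of the quarter turn, well short of the lock click. The lid springs back if you let go, so finish while still holding it there by its grip bar. Never let it click, and leave everything else on the desk where it is.

Things in the scene. Friction and masses are not known exactly. Their poses are not given: they have to be found in the camera images.
- canister: Heavy round grey canister bolted to the desk, height 93 mm; origin: centre of underside, z up. Base flange diameter 120, body 88. A blind hole for the punch in the middle, then a flat seat, and on top a collar with two notches at its +x and -x sides. With the lid's x axis along this x axis (either way round) the lugs pass the notches; the lid then turns only clockwise, up to about 90 degrees.
- hole (a point): Centre of the mouth of the canister's punch hole, 74 mm above the desk, on the axis, in the flat seat where the lid's rim comes to rest (the seated lid's origin is here). The hole: diameter 18, floor 62 below this point.
- collar (a point): Centre of the collar's open top, 93 mm above the desk, on the canister's axis. The lip is 8 thick, opening diameter 64, with two notches 17 wide that reach out to diameter 79; below the lip a cavity of diameter 79, 11 high, down to the seat.
- catch (a point): Spring catch in a small dark block outside the collar, 74 degrees clockwise (from above) of the canister's +x notch. It begins to resist a lid lug at a turn of about 60 degrees and clicks behind it at about 85; halfway is 45.
- spring_ring (a joint): Sprung ring in the collar that the lugs push. In rad: 0 with the lid unturned, grows as the lid turns clockwise, trailing it by 0.13 (play), so about 0.65 at halfway. The return spring takes 0.035 N m at first, 0.07 at halfway, and turns the lid back when let go.
- lid: Aluminium cap, hollow, open below, 0.16 kg, stands on the desk; origin: centre of its lower rim, z up. Skirt diameter 59 (inside 52), top face at height 75 mm, inner height 70. Two lugs at the very bottom at +x and -x, out to diameter 74, 10 wide, 7 high. Grip bar on top along x: 46 long, 16 wide (y), height 75 to 105; pinch it across y. Half a turn gives the same lid.
- punch: Steel eyelet punch, a round rod 125 long standing upright, about 0.12 kg; origin at the centre of its foot, z up. Shank diameter 14 with a tapered foot, plain cylindrical head diameter 20 from height 84 to the top. It stands in one of the stand's two holes; it is the taller, slim metal one.
- stand: Wooden stand block, 130 (x) x 60 (y) x 45 high, fixed to the desk; origin at the centre of its underside. Two holes of diameter 18 at x = +42 and x = -42, 35 deep (floor 10 above the desk), one holding the punch, the other the awl.
- awl: Bystander: shorter wooden awl handle with a bulbous head of diameter 28, 92 long, standing in the stand's other hole; origin at its foot. Leave it alone.
- tape: Bystander: roll of brown tape lying flat, outer diameter 84, 24 high; origin at the centre of its underside. Leave it alone.
- tin: Bystander: flat round tin of polish, diameter 76, 26 high; origin at the centre of its underside. Leave it alone.
- papercup: Bystander: empty paper cup, mouth diameter 74, 85 high; origin at the centre of its underside. Leave it alone.
- last: Bystander: wooden shoe last (foot form), about 220 long, 66 wide, 73 high; origin at the centre of its underside. Leave it alone.
- waterbottle: Bystander: clear plastic water bottle, diameter 62, 150 high; origin at the centre of its underside. Leave it alone.
- eraser: Bystander: white eraser, 55 x 24 x 14; origin at the centre of its underside. Leave it alone.
- flask: Bystander: dark steel flask, diameter 68, 120 high; origin at the centre of its underside. Leave it alone.

How it is judged:
By the outcome, as a careful person would: the job done as asked, in the order asked, and still so for the second after the job is handed in, while the arm keeps its last pose, push and grip.
It also fails if it takes over 70 s, if anything falls off the work surface, if the arm or the gripper's body presses on something with over 40 N, if the wrist force passes 120 N, or if a joint passes its speed limit or range.

## Robot

A 6-joint arm with a two-finger parallel gripper is mounted at the origin on the work surface. World frame = base frame: x ahead of the robot, y to its left, z up, the work surface at z = 0. Lengths are in m, angles in rad, forces in N, time in s.
With the tool pointing down it reaches from about 0.4 to 0.825 m from the base axis. Payload 7 kg.
Tool frame: the origin (TCP) lies on the mounting face of the last link; the fingertips stand 178 mm ahead of it and the grasp point (between the pads) lies 159 mm ahead of it; z points along the fingers, y is the direction in which the jaws open and shut (so a half turn about z gives the same grasp; the last joint's range is limited). The gripper opens to 88 mm and grips with 3 to 60 N. Pads are 19 mm wide; open, the fingers measure 130 mm over their backs; the gripper's body (78 mm by 193 mm) begins 47 mm behind the grasp point.
Start: joints at [-0.887, 0.359, 0.012, 0, -1.224, -0.288], TCP at [0.26, -0.623, 0.405] pointing down, gripper open.
Joint ranges: [-3.07, 3.07], [-1.43, 2.12], [-1.02, 1.25], [-3.03, 1.67], [-3.05, -0], [-3.03, 3.03]. Speed limits (rad/s): [2.39, 2.39, 3.01, 3.14, 3.14, 3.14].

## Interface

Orientations are given as [roll, pitch, yaw] about the fixed x, y, z axes, in that order (R = Rz(yaw) Ry(pitch) Rx(roll)).
In Python, from station import * gives the robot as it stands.
- The arm moves only by the tool arm_command, never from a script. Its argument "targets" is a list of rows, each a list of 3 entries, a list of its own where there are three numbers: the turn, a rotation vector about the world's x, y, z in rad, then the shift along the world's x, y, z in mm, then the closure, from 0 (fully open) to 1 (shut). In form: [[[wx, wy, wz], [tx, ty, tz], fingers], ...]. A call has 1 to 8 rows; each row shifts and turns the commanded pose from where the row before left it; what a row does not reach is not made up. A row lasts 1/10 s, in which the tool goes at most 50 mm and 8.59 degrees, less where a joint would pass 70% of its speed; a pose out of reach is approached as far as the arm can. A call with a gripper value outside its range is refused whole. The fingers move at their own pace and stop on an object; "squeeze" is the grip in N (left out, the last holds). Time passes only in rows, so rows that do not move let the fingers close. It gives the time, the measured TCP pose, the force and the opening at its end, in the units of the state.
- get_state(): the state, without advancing time (a new reading comes with each control period).
- grab_frame(name): name is "side" or "top" or "wrist"; returns (picture, depth): 400x640x3 uint8, red, green, blue; 400x640 float32, m along the optical axis (not along the pixel's ray), 0 where there is no reading.
- camera_params(name): a dict with "mtx" (3x3 intrinsics, pixels), "eye" and "orientation" of the camera in the world. Camera axes: x right, y down, z forward; pixel columns grow to the right and rows downward; lengths in m; the calibration is good to about 2 mm. A picture is of the moment at which its call begins: read the wrist's pose just before it. camera_params takes no time and is no camera call; for the wrist camera it gives the pose at the moment of the call.
- job_done(): hands the job in, once; it reports no verdict.
The state is a dict: "t": time; "q": joint angles; "qd": joint speeds; "joint_efforts": joint torques, N m; "eef_pos": TCP position; "ee_rot": TCP orientation; "force": force on the tool from outside, world axes, zero at the start; "moment": the same for the moment, N m; "width": finger opening in m.
Only numpy, scipy, OpenCV 4.12 (cv2) and the standard library are available. Lean on these libraries where they do the work, as an engineer would, in place of code of your own. Each camera call takes 0.05 s, during which the arm holds its last target.

## Working session

There is one attempt and no reset: what is moved stays moved. The work goes in short steps, Python scripts to look and compute and a tool call to move; the robot and the scene stay as the last step left them, time stands still between calls to the robot, and variables do not carry over. Pictures are saved under pics/ and viewed, and the job is handed in when it is done.

Besides the shell and the picture viewer there is one more tool, called after "Request:" by a JSON object that holds its "op" and its "data". arm_command: Moves the arm, as the interface text tells. Its arguments: {"type":"object","properties":{"targets":{"type":"array"},"squeeze":{"type":"number"}},"required":["targets"]}

```bash
ls; mkdir -p pics; python3 - <<'E'
from station import *
import cv2,numpy as np
s=get_state();print(s)
for n in("side","top","wrist"):
    p=camera_params(n);print(n,p)
    im,d=grab_frame(n);cv2.imwrite(f"pics/{n}0.png",im[:,:,::-1]);np.save(f"pics/{n}0d.npy",d)
E
```

```text
pics
{'t': 0.0, 'q': array([-8.86902988e-01,  3.59372266e-01,  1.10593006e-02, -3.72808399e-04,
       -1.22408210e+00, -2.88108925e-01]), 'qd': array([-7.41878811e-04,  2.97774211e-04, -7.18578251e-05,  9.69906619e-04,
       -9.67610730e-04, -8.15160111e-04]), 'joint_efforts': array([ 2.75791681e-03, -5.82715380e+01,  2.93055975e+01,  6.99669912e+00,
        7.02558857e-03, -1.46841026e-04]), 'eef_pos': array([ 0.26016584, -0.62263308,  0.403728  ]), 'ee_rot': array([ 3.13996022e+00, -1.18293898e-04, -2.74593511e+00]), 'force': array([-0.46820271, -0.55742311, -0.02943509]), 'moment': array([-0.04587412, -0.024731  , -0.04797105]), 'width': 0.0875851419524921}
side {'mtx': array([[365.39442677,   0.        , 316.11997478],
       [  0.        , 365.39442677, 196.19756371],
       [  0.        ,   0.        ,   1.        ]]), 'eye': array([0.3953978 , 0.84169424, 0.57051834]), 'orientation': array([-2.10256825, -0.01446438, -2.93772412])}
top {'mtx': array([[426.15673364,   0.        , 323.16962131],
       [  0.        , 426.15673364, 199.215154  ],
       [  0.        ,   0.        ,   1.        ]]), 'eye': array([0.48129176, 0.00733033, 1.21999541]), 'orientation': array([-3.08501816, -0.01905715, -1.57831394])}
wrist {'mtx': array([[346.3313874 ,   0.        , 320.84921859],
       [  0.        , 346.3313874 , 206.51012081],
       [  0.        ,   0.        ,   1.        ]]), 'eye': array([ 0.19180761, -0.65146526,  0.38410298]), 'orientation': array([2.86472633e+00, 8.06990912e-05, 1.96638288e+00])}
```

View pics/top0.png

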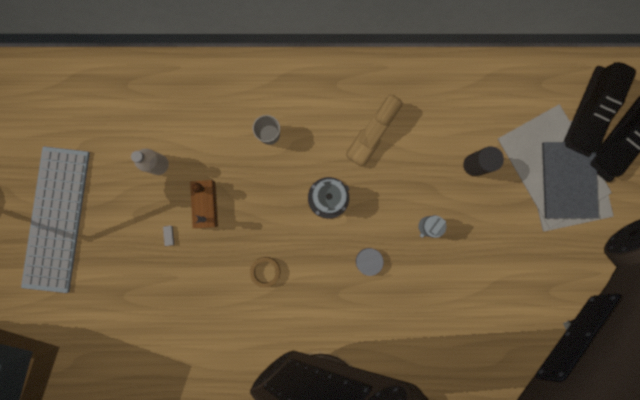

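View pics/side0.png

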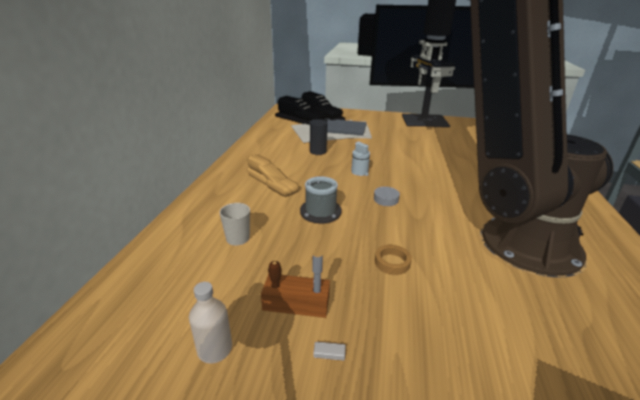

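View pics/wrist0.png

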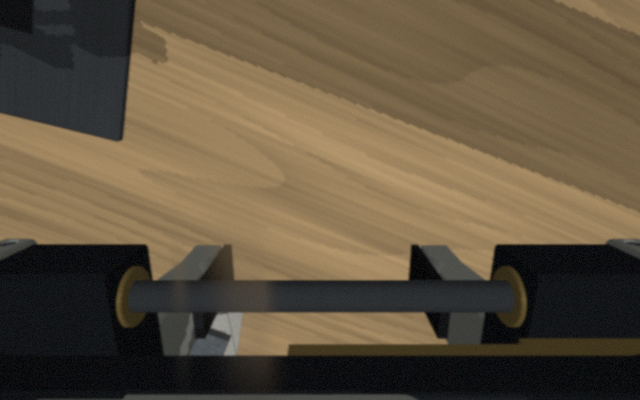

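The top view shows the stand near (203,205), canister (329,197), and lid (433,227). The punch is the stand's lower hole (~203,218) and the awl is the upper one. I'll enlarge these next.

```bash
cat > h.py <<'E'
import numpy as np,cv2
from scipy.spatial.transform import Rotation as R
def rot(o): return R.from_euler('xyz',o).as_matrix()
def ray(p,u,v):
    d=np.linalg.inv(p['mtx'])@np.array([u,v,1.]); return p['eye'],rot(p['orientation'])@d
def onz(p,u,v,z):
    e,d=ray(p,u,v); return e+d*(z-e[2])/d[2]
def bydepth(p,u,v,dep):
    e,d=ray(p,u,v); return e+d*dep
def proj(p,X):
    c=p['mtx']@(rot(p['orientation']).T@(np.asarray(X)-p['eye'])); return c[:2]/c[2]
def crop(im,u0,v0,w,h,k,fn):
    c=cv2.resize(im[v0:v0+h,u0:u0+w],None,fx=k,fy=k,interpolation=cv2.INTER_CUBIC)
    cv2.imwrite(fn,c[:,:,::-1] if False else c)
E
python3 - <<'E'
from h import *
im=cv2.imread('pics/top0.png')
a=[cv2.resize(im[v:v+60,u:u+60],None,fx=6.6,fy=6.6,interpolation=cv2.INTER_CUBIC) for u,v in((175,175),(300,168),(405,198))]
a.insert(3,cv2.resize(cv2.imread('pics/side0.png')[240:320,250:340],(396,396),interpolation=cv2.INTER_CUBIC))
o=np.vstack([np.hstack(a[:2]),np.hstack(a[2:])]);o=cv2.resize(o,(600,600))
o=np.clip(o.astype(float)*1.6,0,255).astype(np.uint8)
cv2.imwrite('pics/c1.png',o)
E
```

```text
(no output)
```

View pics/c1.png

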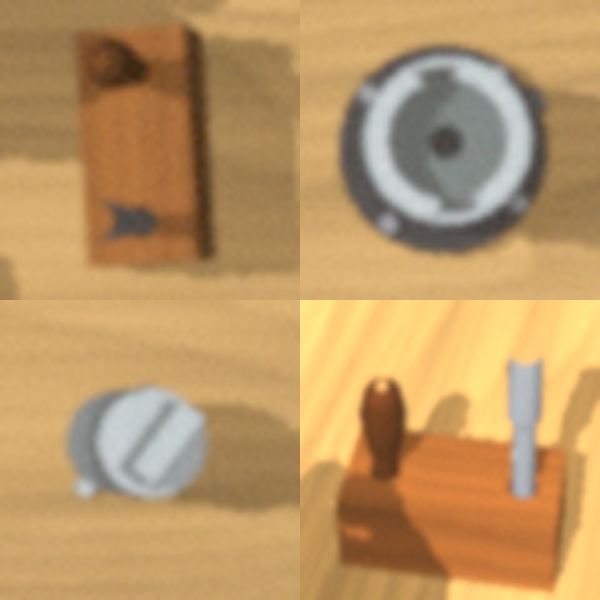

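```bash
python3 - <<'E'
from station import *
from h import *
p=camera_params('top');d=np.load('pics/top0d.npy');s=camera_params('side')
def c(ox,oy,u,v): return ox+(u+0.5)/5-.5,oy+(v+.5)/5-.5
def f(name,uv,z):
    u,v=uv;print(name,np.round(uv,1),onz(p,u,v,z).round(4), 'depthz',bydepth(p,u,v,d[int(round(v)),int(round(u))]).round(3))
f('punch top',c(175,175,115,222),.135)
f('punch at stand',c(175,175,157,220),.045)
f('standcorners',c(175,175,78,32),.045);f('',c(175,175,182,27),.045);f('',c(175,175,203,258),.045);f('',c(175,175,90,263),.045)
f('hole',c(300,168,446-300,143),.074)
f('collar',c(300,168,447-300,138),.093)
n1=onz(p,*c(300,168,437-300,75),.089);n2=onz(p,*c(300,168,458-300,203),.089);print(n1,n2,np.degrees(np.arctan2(*(n1-n2)[1::-1])))
f('lidtop',c(405,198,152,443-300),.075)
b1=onz(p,*c(405,198,190,407-300),.105);b2=onz(p,*c(405,198,140,476-300),.105)
print(b1,b2,(b1+b2)/2,np.degrees(np.arctan2(*(b1-b2)[1::-1])))
f('lug',c(405,198,86,488-300),.007)
for nm,X in(('ptop',(0,0,0)),):pass
# side view punch top
k=90/300
for (u,v,z) in((525,362,.135),(524,495,.045)):
    uu=250+(u-300)*k;vv=240+(v-300)*80/300;print('side',uu,vv,onz(s,uu,vv,z))
E
```

```text
punch top [197.6 219. ] [0.4945 0.3043 0.135 ] depthz [0.495 0.306 0.128]
punch at stand [206.  218.6] [0.4965 0.306  0.045 ] depthz [0.497 0.308 0.038]
standcorners [190.2 181. ] [0.6003 0.3501 0.045 ] depthz [ 0.605  0.364 -0.001]
 [211. 180.] [0.6027 0.2931 0.045 ] depthz [0.603 0.294 0.042]
 [215.2 226.2] [0.4756 0.2808 0.045 ] depthz [0.476 0.283 0.035]
 [192.6 227.2] [0.4733 0.3423 0.045 ] depthz [0.473 0.343 0.044]
hole [328.8 196.2] [ 0.5541 -0.0302  0.074 ] depthz [ 0.558 -0.032  0.011]
collar [329.  195.2] [ 0.5555 -0.0302  0.093 ] depthz [ 0.561 -0.033  0.012]
[ 0.58947707 -0.02524992  0.089     ] [ 0.52115055 -0.03586295  0.089     ] 8.829090389220292
lidtop [435.  226.2] [ 0.4712 -0.3159  0.075 ] depthz [ 0.471 -0.309  0.1  ]
[ 0.49018738 -0.32794312  0.105     ] [ 0.4542362  -0.30072844  0.105     ] [ 0.47221179 -0.31433578  0.105     ] -37.12535097860159
lug [421.8 235.2] [ 0.4453 -0.2967  0.007 ] depthz [ 0.445 -0.297  0.006]
side 317.5 256.53333333333336 [0.49243009 0.32871958 0.135     ]
side 317.2 292.0 [0.49169873 0.32787236 0.045     ]
```

Request:
{"op": "arm_command", "data": {"targets": [[[0,0,-0.02],[18,37,0],0],[[0,0,-0.02],[18,37,0],0],[[0,0,-0.02],[18,37,0],0],[[0,0,-0.02],[18,37,0],0],[[0,0,-0.02],[18,37,0],0],[[0,0,-0.02],[18,37,0],0],[[0,0,-0.02],[18,37,0],0],[[0,0,-0.02],[18,37,0],0]]}}

```text
t: 0.95
eef_pos: [0.4046, -0.3252, 0.4047]
ee_rot: [3.142, 0.0, -2.907]
force: [1.1, 0.2, 0.7]
width: 0.088
```

Request:
{"op": "arm_command", "data": {"targets": [[[0,0,-0.02],[18,37,0],0],[[0,0,-0.02],[18,37,0],0],[[0,0,-0.02],[18,37,0],0],[[0,0,-0.02],[18,37,0],0],[[0,0,-0.02],[18,37,0],0],[[0,0,-0.02],[18,37,0],0],[[0,0,-0.02],[18,37,0],0],[[0,0,0],[0,0,0],0]]}}

```text
t: 1.75
eef_pos: [0.5319, -0.0644, 0.4043]
ee_rot: [3.141, 0.0, -3.043]
force: [-0.0, -0.8, 0.1]
width: 0.0877
```

```bash
cat > look.py <<'E'
import sys,pickle
from station import *
from h import *
n=sys.argv[1];cam=sys.argv[2] if len(sys.argv)>2 else 'wrist'
s=get_state();p=camera_params(cam);im,d=grab_frame(cam)
cv2.imwrite(f"pics/{n}.png",np.clip(im[:,:,::-1].astype(float)*1.4,0,255).astype(np.uint8));pickle.dump((s,p,im,d),open(f"pics/{n}.pkl","wb"))
print(s['t'],s['eef_pos'].round(4),s['ee_rot'].round(4),s['force'].round(1),s['moment'].round(2),round(s['width'],4))
E
python3 look.py can1
```

```text
1.75 [ 0.5319 -0.0644  0.4043] [ 3.1414e+00  2.0000e-04 -3.0430e+00] [-0.  -0.8  0.1] [-0.02  0.07 -0.01] 0.0877
```

View pics/can1.png

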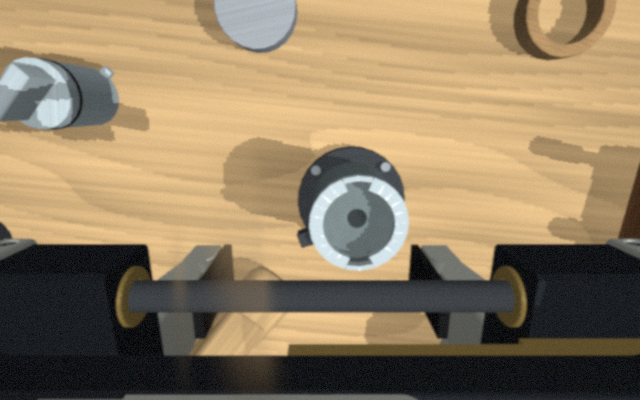

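Wrist view: the canister collar is centred near (358,222), with notches at top and bottom and the catch block at (305,238). I'll enlarge it.

```bash
python3 - <<'E'
from h import *
im=cv2.imread('pics/can1.png');cv2.imwrite('pics/can1c.png',cv2.resize(im[150:275,290:420],(624,600),interpolation=cv2.INTER_CUBIC))
E
```

```text
(no output)
```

View pics/can1c.png

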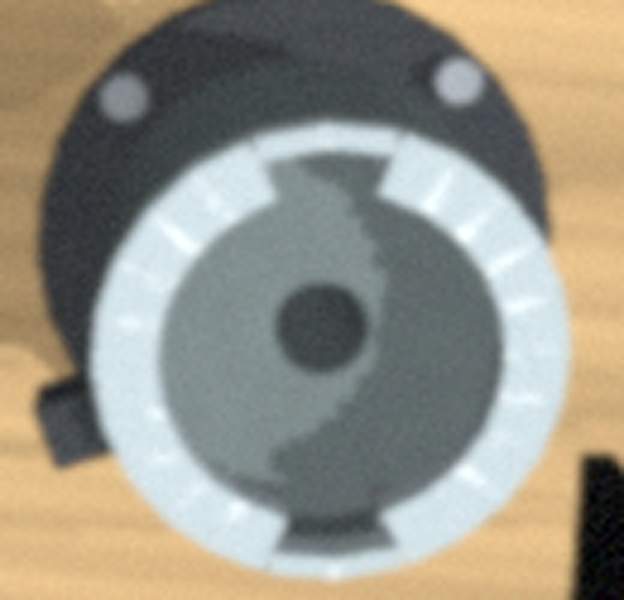

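```bash
python3 - <<'E'
from h import *
import pickle
s,p,im,d=pickle.load(open('pics/can1.pkl','rb'))
C=lambda u,v:(290+(u+.5)/4.8-.5,150+(v+.5)/4.8-.5)
P=lambda u,v,z:onz(p,*C(u,v),z).round(4)
print('collar outer mid',P(330,350,.093),'edges',P(90,350,.093),P(570,350,.093),P(330,122,.093),P(330,577,.093))
print('inner l r',P(160,350,.093),P(502,350,.093))
print('hole',P(321,327,.074), P(277,327,.074),P(366,327,.074))
a=P(335,515,.093);b=P(328.5,196,.093);print(a,b,(a+b)/2,np.degrees(np.arctan2(*(a-b)[1::-1])))
e=P(337,548,.093);f=P(326,155,.093);print(e,f,(e+f)/2,np.degrees(np.arctan2(*(e-f)[1::-1])))
b1=P(124,97,.015);b2=P(458,80,.015);print('bolts',b1,b2,np.degrees(np.arctan2(*(b2-b1)[1::-1])))
k=P(70,425,.08);print('catch',k)
u,v=C(200,350)
dd=bydepth(p,*C(110,350),d[int(C(110,350)[1]),int(C(110,350)[0])]);print(dd)
# ring points via depth: fit circle
H,W=d.shape;vv,uu=np.mgrid[140:275,290:420]
X=np.array([bydepth(p,u,v,d[v,u]) for u,v in zip(uu.ravel(),vv.ravel())])
m=(abs(X[:,2]-.093)<.004);print(m.sum(),X[m][:,2].mean(),(X[m].min(0)+X[m].max(0))/2,X[m].max(0)-X[m].min(0))
E
```

```text
collar outer mid [ 0.5523 -0.0297  0.093 ] edges [ 0.5567 -0.0738  0.093 ] [0.548  0.0144 0.093 ] [ 0.51   -0.0351  0.093 ] [ 0.598  -0.0238  0.093 ]
inner l r [ 0.5554 -0.0609  0.093 ] [0.5492 0.0019 0.093 ]
hole [ 0.5539 -0.0293  0.074 ] [ 0.5548 -0.0379  0.074 ] [ 0.5531 -0.0205  0.074 ]
[ 0.5851 -0.0245  0.093 ] [ 0.5234 -0.0337  0.093 ] [ 0.55425 -0.0291   0.093  ] 8.480808934699839
[ 0.5918 -0.0232  0.093 ] [ 0.516  -0.0351  0.093 ] [ 0.5539  -0.02915  0.093  ] 8.922159446318378
bolts [ 0.5227 -0.072   0.015 ] [0.5116 0.002  0.015 ] 98.53076560994813
catch [ 0.5769 -0.0764  0.08  ]
[ 0.55653409 -0.07012964  0.09248793]
3335 0.09296248674877725 [ 0.55436765 -0.02958927  0.09212775] [0.08876356 0.08819727 0.0061303 ]
```

Canister: axis at (0.554,-0.0295), x axis at ≈8.7°, and every size matches. Next I go above the punch.

Request:
{"op": "arm_command", "data": {"targets": [[[0,0,0],[-5,46,0],0],[[0,0,0],[-5,46,0],0],[[0,0,0],[-5,46,0],0],[[0,0,0],[-5,46,0],0],[[0,0,0],[-5,46,0],0],[[0,0,0],[-5,46,0],0],[[0,0,0],[-5,46,0],0],[[0,0,0],[-3,46,0],0]]}}

```text
t: 2.6
eef_pos: [0.4917, 0.301, 0.4049]
ee_rot: [3.141, 0.0, -3.046]
force: [1.1, -0.4, 0.4]
width: 0.0881
```

Request:
{"op": "arm_command", "data": {"targets": [[[0,0,0],[0,0,0],0],[[0,0,0],[0,0,0],0]]}}

```text
t: 2.8
eef_pos: [0.492, 0.3004, 0.4041]
ee_rot: [-3.141, -0.001, -3.045]
force: [-1.0, 0.4, -0.2]
width: 0.0881
```

```bash
python3 look.py pun1
```

```text
2.8 [0.492  0.3004 0.4041] [-3.1407e+00 -1.0000e-03 -3.0445e+00] [-1.   0.4 -0.2] [-0.12  0.01 -0.05] 0.0881
```

View pics/pun1.png

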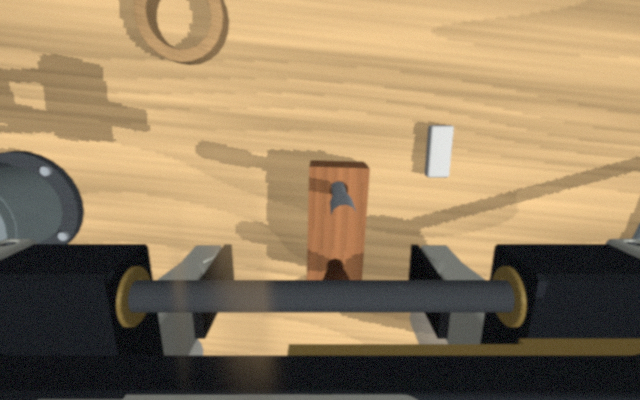

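```bash
python3 - <<'E'
from h import *
import pickle
im=cv2.imread('pics/pun1.png');cv2.imwrite('pics/pun1c.png',cv2.resize(im[150:240,290:390],(660,594),interpolation=cv2.INTER_CUBIC))
s,p,im,d=pickle.load(open('pics/pun1.pkl','rb'))
vv,uu=np.mgrid[150:290,290:390]
X=np.array([bydepth(p,u,v,d[v,u]) if d[v,u]>0 else (0,0,0) for u,v in zip(uu.ravel(),vv.ravel())])
for lo,hi in((.125,.145),(.095,.125),(.05,.095),(.04,.05)):
    m=(X[:,2]>lo)&(X[:,2]<hi)
    if m.any(): print(lo,hi,m.sum(),X[m].min(0).round(4),X[m].max(0).round(4),np.median(X[m],0).round(4),((X[m].min(0)+X[m].max(0))/2).round(4))
m=(X[:,2]>.04)&(X[:,2]<.05);r=cv2.minAreaRect((X[m][:,:2]*1000).astype(np.float32));print(r)
for z in(.135,):print(proj(p,(.4955,.312,z)),proj(p,(.4955,.322,z)))
E
```

```text
0.125 0.145 89 [0.4851 0.3067 0.1251] [0.4946 0.3256 0.1356] [0.4866 0.314  0.1296] [0.4898 0.3161 0.1303]
0.095 0.125 207 [0.485  0.3068 0.0951] [0.5681 0.3256 0.1249] [0.4867 0.3143 0.1108] [0.5266 0.3162 0.11  ]
0.05 0.095 422 [0.487  0.3073 0.0501] [0.5769 0.3333 0.0947] [0.5674 0.3184 0.0793] [0.532  0.3203 0.0724]
0.04 0.05 5781 [0.4702 0.2857 0.04  ] [0.5974 0.3524 0.0497] [0.5296 0.3178 0.0452] [0.5338 0.319  0.0448]
((533.7969970703125, 319.0312805175781), (123.99874877929688, 60.11022186279297), 3.6545755863189697)
[337.01054353 216.61721586] [350.17105104 217.84991836]
```

View pics/pun1c.png

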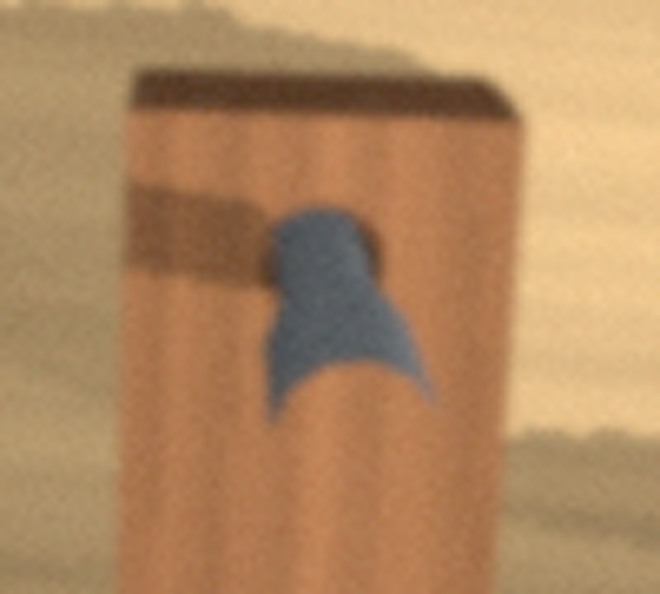

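```bash
python3 - <<'E'
from h import *
import pickle
s,p,im,d=pickle.load(open('pics/pun1.pkl','rb'))
C=lambda u,v:(290+(u+.5)/6.6-.5,150+(v+.5)/6.6-.5)
P=lambda u,v,z:onz(p,*C(u,v),z).round(4)
print('head L,R,near',P(270,430,.135),P(435,420,.135),P(355,360,.135))
print('hole',P(266,250,.045),P(383,245,.045),P(325,206,.045))
a=P(128,110,.045);b=P(523,120,.045);c=P(118,594,.045);e=P(492,594,.045);print(a,b,np.degrees(np.arctan2(*(b-a)[1::-1]))-90,c,np.degrees(np.arctan2(*(c-a)[1::-1])),np.degrees(np.arctan2(*(e-b)[1::-1])))
E
```

```text
head L,R,near [0.4945 0.3069 0.135 ] [0.4915 0.3255 0.135 ] [0.4853 0.3157 0.135 ]
hole [0.4936 0.3084 0.045 ] [0.4911 0.326  0.045 ] [0.4859 0.3166 0.045 ]
[0.4743 0.2857 0.045 ] [0.47   0.3446 0.045 ] 4.175476174711548 [0.5514 0.2909 0.045 ] 3.858463395231268 4.01020637760516
```

The punch head is at (0.495,0.316) and the hole mouth agrees, so the rod is upright. I go down to it, with the grasp point at z≈0.121.

Request:
{"op": "arm_command", "data": {"targets": [[[0,0,0],[3,16,0],0],[[0,0,0],[0,0,-40],0],[[0,0,0],[0,0,-40],0],[[0,0,0],[0,0,-20],0],[[0,0,0],[0,0,-14],0],[[0,0,0],[0,0,-10],0],[[0,0,0],[0,0,0],0],[[0,0,0],[0,0,0],0]], "squeeze": 15}}

```text
t: 3.65
eef_pos: [0.4956, 0.316, 0.2813]
ee_rot: [3.141, 0.001, -3.046]
force: [0.0, -0.3, 0.6]
width: 0.0878
```

```bash
python3 look.py pun2; python3 look.py pun2s side; python3 - <<'E'
from h import *
a=cv2.imread('pics/pun2.png');b=cv2.imread('pics/pun2s.png')[200:320,230:410]
cv2.imwrite('pics/pun2m.png',np.vstack([cv2.resize(a,(480,300)),cv2.resize(b,(450,300)) if 0 else cv2.resize(b,(480,300))]))
E
```

```text
3.65 [0.4956 0.316  0.2813] [ 3.1412e+00  7.0000e-04 -3.0463e+00] [ 0.  -0.3  0.6] [ 0.03 -0.06  0.05] 0.0878
3.7 [0.4956 0.3162 0.2817] [ 3.1407e+00  1.2000e-03 -3.0461e+00] [ 0.3 -0.7  0.6] [ 0.02 -0.01 -0.03] 0.0879
```

View pics/pun2m.png

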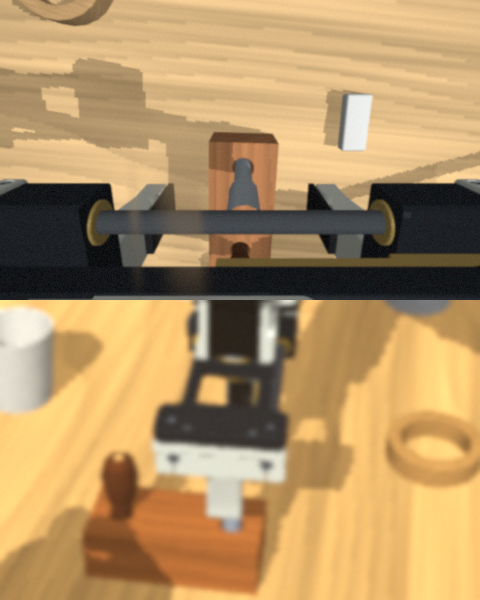

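The punch lies between the fingers: it is centred in the wrist view, and the finger covers the head in the side view. Closing.

Request:
{"op": "arm_command", "data": {"targets": [[[0,0,0],[0,0,0],1],[[0,0,0],[0,0,0],1],[[0,0,0],[0,0,0],1],[[0,0,0],[0,0,0],1],[[0,0,0],[0,0,0],1],[[0,0,0],[0,0,0],1],[[0,0,0],[0,0,0],1],[[0,0,0],[0,0,0],1]], "squeeze": 20}}

```text
t: 4.55
eef_pos: [0.4952, 0.3162, 0.2806]
ee_rot: [-3.142, -0.0, -3.046]
force: [0.9, -0.2, -0.1]
width: 0.0289
```

Request:
{"op": "arm_command", "data": {"targets": [[[0,0,0],[0,0,0],1],[[0,0,0],[0,0,0],1],[[0,0,0],[0,0,0],1]]}}

```text
t: 4.85
eef_pos: [0.4952, 0.3162, 0.2807]
ee_rot: [3.142, 0.0, -3.046]
force: [-0.2, -0.3, -0.2]
width: 0.0192
```

Width 19 mm matches the head. Lifting.

Request:
{"op": "arm_command", "data": {"targets": [[[0,0,0],[0,0,10],1],[[0,0,0],[0,0,20],1],[[0,0,0],[0,0,30],1],[[0,0,0],[0,0,40],1],[[0,0,0],[0,0,20],1],[[0,0,0],[0,0,10],1],[[0,0,0],[0,0,0],1]]}}

```text
t: 5.55
eef_pos: [0.4952, 0.3162, 0.4121]
ee_rot: [3.14, 0.002, -3.046]
force: [-0.3, -0.1, -2.3]
width: 0.0196
```

```bash
python3 look.py lf1; python3 look.py lf1s side; python3 - <<'E'
from h import *
a=cv2.imread('pics/lf1.png');b=cv2.imread('pics/lf1s.png')[180:320,230:410]
cv2.imwrite('pics/lf1m.png',np.vstack([cv2.resize(a,(400,250)),cv2.resize(b,(440,342))[:, :400]]))
E
```

```text
5.55 [0.4952 0.3162 0.4121] [ 3.1399e+00  1.7000e-03 -3.0458e+00] [-0.3 -0.1 -2.3] [-0.04 -0.03 -0.01] 0.0196
5.6 [0.495  0.316  0.4105] [ 3.1412e+00 -2.0000e-04 -3.0459e+00] [-0.6 -0.3 -2.3] [-0.05  0.02  0.01] 0.0192
```

View pics/lf1m.png

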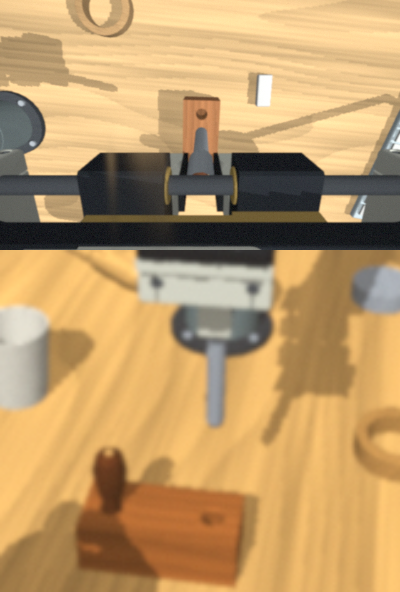

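The punch is held upright and clear. Carrying it over the canister.

Request:
{"op": "arm_command", "data": {"targets": [[[0,0,0],[4,-22,0],1],[[0,0,0],[8,-44,0],1],[[0,0,0],[8,-48,0],1],[[0,0,0],[8,-48,0],1],[[0,0,0],[8,-48,0],1],[[0,0,0],[8,-48,0],1],[[0,0,0],[8,-48,0],1],[[0,0,0],[5,-30,0],1]]}}

```text
t: 6.45
eef_pos: [0.5518, -0.0227, 0.4088]
ee_rot: [-3.141, -0.003, -3.047]
force: [-0.3, 0.9, -0.8]
width: 0.0195
```

Request:
{"op": "arm_command", "data": {"targets": [[[0,0,0],[2,-10,0],1],[[0,0,0],[0,0,0],1],[[0,0,0],[0,0,0],1],[[0,0,0],[0,0,0],1]]}}

```text
t: 6.85
eef_pos: [0.5541, -0.0289, 0.4101]
ee_rot: [3.142, -0.001, -3.045]
force: [-0.8, -0.4, -1.7]
width: 0.0194
```

```bash
python3 look.py ov1; python3 look.py ov1s side; python3 - <<'E'
from h import *
a=cv2.imread('pics/ov1.png')[100:260,240:440];b=cv2.imread('pics/ov1s.png')[130:230,260:380]
cv2.imwrite('pics/ov1m.png',np.vstack([cv2.resize(a,(375,300),interpolation=2),cv2.resize(b,(375,300),interpolation=2)]))
E
```

```text
6.85 [ 0.5541 -0.0289  0.4101] [ 3.1416e+00 -9.0000e-04 -3.0448e+00] [-0.8 -0.4 -1.7] [ 0.   -0.07 -0.  ] 0.0194
6.9 [ 0.5541 -0.0288  0.4103] [ 3.1415e+00 -5.0000e-04 -3.0445e+00] [-0.3  0.8 -2.1] [-0.04 -0.02  0.05] 0.0192
```

View pics/ov1m.png

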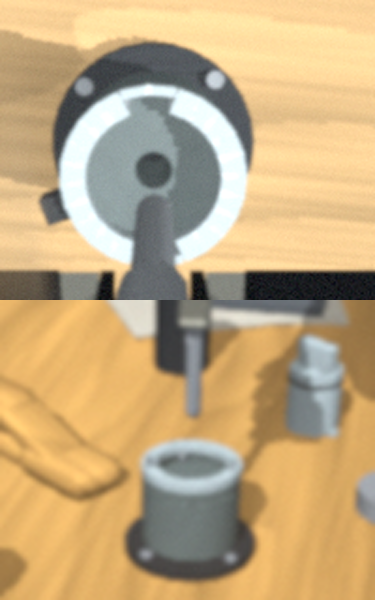

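```bash
python3 - <<'E'
from h import *
import pickle
s,p,im,d=pickle.load(open('pics/ov1.pkl','rb'))
C=lambda u,v:(240+(u+.5)/1.875-.5,100+(v+.5)/1.875-.5)
print(onz(p,*C(153,170),.074), proj(p,(.5541,-.0289,.1395)),C(154,196))
X=onz(p,*C(137,200),.1395);Y=onz(p,*C(173,200),.1395);print('foot sides',X,Y)
cv2.imwrite('pics/ov1c.png',cv2.resize(cv2.imread('pics/ov1.png')[150:250,270:380],(660,600),interpolation=2))
E
```

```text
[ 0.55420893 -0.02923176  0.074     ] [321.79648706 210.14074819] (321.9, 204.3)
foot sides [ 0.55185756 -0.03590219  0.1395    ] [ 0.55045466 -0.02151021  0.1395    ]
```

View pics/ov1c.png

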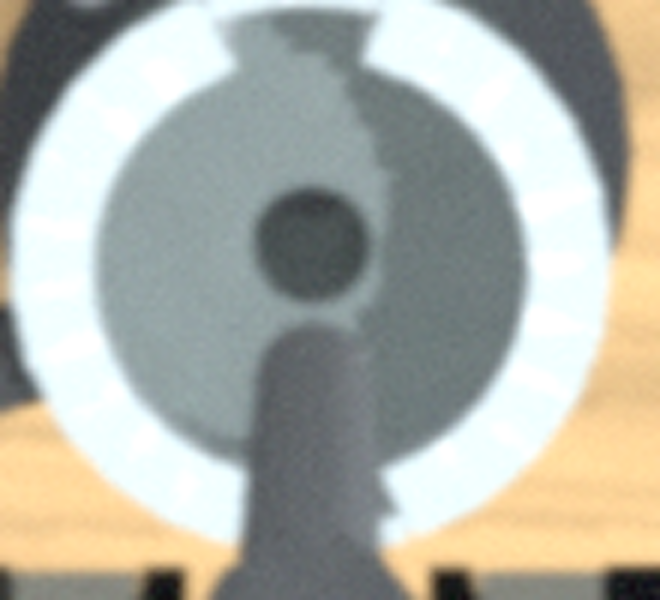

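The hole measures (0.5542,-0.0292) and the punch foot is in line with it. Going down.

Request:
{"op": "arm_command", "data": {"targets": [[[0,0,0],[0,0,-30],1],[[0,0,0],[0,0,-25],1],[[0,0,0],[0,0,-12],1],[[0,0,0],[0,0,-10],1],[[0,0,0],[0,0,0],1]]}}

```text
t: 7.45
eef_pos: [0.5541, -0.0295, 0.3329]
ee_rot: [-3.141, -0.002, -3.045]
force: [-0.0, 0.2, -1.2]
width: 0.0194
```

Request:
{"op": "arm_command", "data": {"targets": [[[0,0,0],[0,0,-15],1],[[0,0,0],[0,0,-15],1],[[0,0,0],[0,0,-10],1],[[0,0,0],[0,0,-5],1],[[0,0,0],[0,0,0],1]]}}

```text
t: 7.95
eef_pos: [0.5543, -0.0298, 0.2886]
ee_rot: [-3.141, -0.0, -3.046]
force: [0.2, -0.3, -1.2]
width: 0.0195
```

Request:
{"op": "arm_command", "data": {"targets": [[[0,0,0],[0,0,-3],1],[[0,0,0],[0,0,-1.5],1],[[0,0,0],[0,0,0],1]]}}

```text
t: 8.25
eef_pos: [0.5542, -0.0298, 0.2843]
ee_rot: [3.142, 0.0, -3.046]
force: [-0.1, 0.2, -1.7]
width: 0.0195
```

```bash
python3 look.py in1s side; python3 - <<'E'
from h import *
b=cv2.imread('pics/in1s.png')[130:230,260:380]
cv2.imwrite('pics/in1m.png',cv2.resize(b,(600,500),interpolation=2))
E
```

```text
8.25 [ 0.5542 -0.0298  0.2843] [ 3.1415e+00  2.0000e-04 -3.0458e+00] [-0.1  0.2 -1.7] [-0.02 -0.03 -0.01] 0.0195
```

View pics/in1m.png

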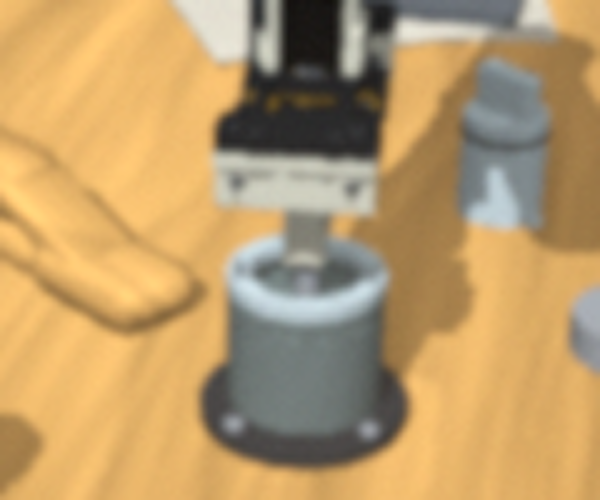

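The punch is deep in the hole, about 1–2 mm from the floor. Now a small touch down.

Request:
{"op": "arm_command", "data": {"targets": [[[0,0,0],[0,0,-1],1],[[0,0,0],[0,0,-1],1],[[0,0,0],[0,0,0],1]]}}

```text
t: 8.6
eef_pos: [0.5544, -0.0298, 0.2826]
ee_rot: [-3.141, 0.001, -3.046]
force: [-0.5, -0.5, 2.3]
width: 0.0192
```

Contact with the floor (force −1.7 → +2.3 N). Releasing.

Request:
{"op": "arm_command", "data": {"targets": [[[0,0,0],[0,0,0],0.3],[[0,0,0],[0,0,0],0.3],[[0,0,0],[0,0,0],0.3],[[0,0,0],[0,0,0],0.3],[[0,0,0],[0,0,0],0.3],[[0,0,0],[0,0,0],0.3]]}}

```text
t: 9.2
eef_pos: [0.5542, -0.0298, 0.2821]
ee_rot: [3.142, -0.0, -3.046]
force: [-0.2, 0.3, 0.2]
width: 0.0589
```

Request:
{"op": "arm_command", "data": {"targets": [[[0,0,0],[0,0,15],0.3],[[0,0,0],[0,0,30],0.2],[[0,0,0],[0,0,40],0.1],[[0,0,0],[0,0,38],0],[[0,0,0],[0,0,0],0],[[0,0,0],[0,0,0],0]]}}

```text
t: 9.8
eef_pos: [0.5541, -0.0298, 0.406]
ee_rot: [3.141, 0.002, -3.046]
force: [-0.8, -0.7, -0.4]
width: 0.0868
```

```bash
python3 look.py rel1;python3 look.py rel1s side; python3 - <<'E'
from h import *
a=cv2.imread('pics/rel1.png')[120:270,240:440];b=cv2.imread('pics/rel1s.png')[130:230,260:380]
cv2.imwrite('pics/rel1m.png',np.vstack([cv2.resize(a,(400,300),interpolation=2),cv2.resize(b,(400,300),interpolation=2)]))
E
```

```text
9.8 [ 0.5541 -0.0298  0.406 ] [ 3.1409e+00  2.2000e-03 -3.0459e+00] [-0.8 -0.7 -0.4] [-0.02  0.04  0.01] 0.0868
9.85 [ 0.5538 -0.0298  0.4048] [ 3.1412e+00 -2.0000e-04 -3.0460e+00] [-0.7 -0.1 -0.9] [-0.07  0.06  0.  ] 0.0874
```

View pics/rel1m.png

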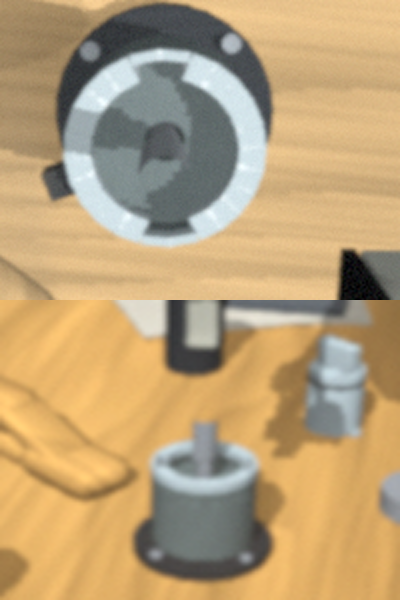

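The punch stands upright in the canister. Next is the lid.

Request:
{"op": "arm_command", "data": {"targets": [[[0,0,-0.09],[-5,-20,0],0],[[0,0,-0.1],[-10,-38,0],0],[[0,0,-0.1],[-12,-40,0],0],[[0,0,-0.1],[-12,-40,0],0],[[0,0,-0.1],[-12,-40,0],0],[[0,0,-0.1],[-12,-40,0],0],[[0,0,-0.1],[-12,-40,0],0],[[0,0,-0.05],[-7,-27,0],0]]}}

```text
t: 10.7
eef_pos: [0.471, -0.3168, 0.4035]
ee_rot: [-3.14, -0.003, 2.492]
force: [0.9, 0.8, 0.3]
width: 0.0875
```

Request:
{"op": "arm_command", "data": {"targets": [[[0,0,0],[0,0,0],0],[[0,0,0],[0,0,0],0],[[0,0,0],[0,0,0],0]]}}

```text
t: 11.0
eef_pos: [0.4723, -0.3143, 0.4043]
ee_rot: [-3.141, -0.001, 2.498]
force: [0.2, 0.4, -0.5]
width: 0.0873
```

```bash
python3 look.py lid1; python3 - <<'E'
from h import *
a=cv2.imread('pics/lid1.png')
cv2.imwrite('pics/lid1m.png',a[60:360,100:540])
E
```

```text
11.0 [ 0.4723 -0.3143  0.4043] [-3.1412e+00 -1.5000e-03  2.4981e+00] [ 0.2  0.4 -0.5] [-0.02 -0.05 -0.02] 0.0873
```

View pics/lid1.png

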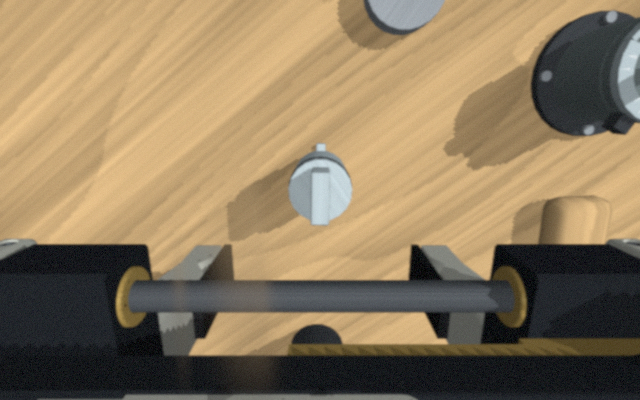

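```bash
python3 - <<'E'
from h import *
a=cv2.imread('pics/lid1.png')
cv2.imwrite('pics/lid1m.png',cv2.resize((a[135:235,270:370]*.7).astype(np.uint8),(600,600),interpolation=2))
E
```

```text
(no output)
```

View pics/lid1m.png

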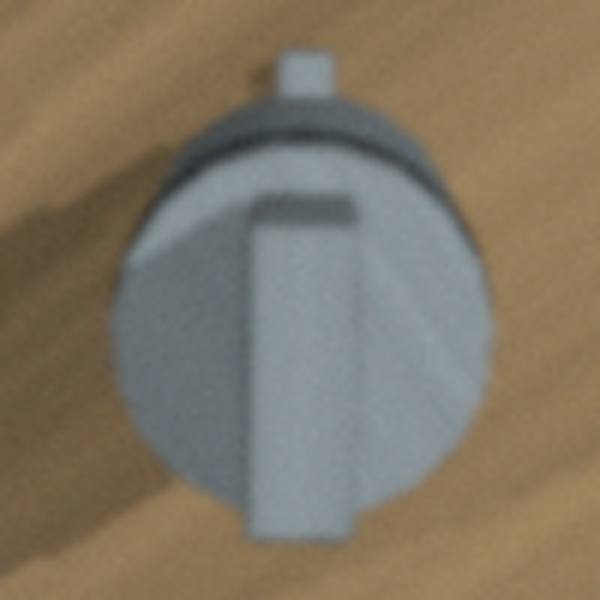

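```bash
python3 - <<'E'
from h import *
import pickle
s,p,im,d=pickle.load(open('pics/lid1.pkl','rb'))
C=lambda u,v:(270+(u+.5)/6-.5,135+(v+.5)/6-.5)
P=lambda u,v,z:onz(p,*C(u,v),z)
a=P(303,228,.105);b=P(302,540,.105);print('bar',a,b,(a+b)/2,np.linalg.norm(a-b),np.degrees(np.arctan2(*(b-a)[1::-1])))
print('w',np.linalg.norm(P(248,383,.105)-P(356,383,.105)))
print('disc',P(112,328,.075),P(493,328,.075),P(302,143,.075),P(302,518,.075),(P(302,143,.075)+P(302,518,.075))/2)
l=P(306,52,.007);print('lug tip',l,'center from lug',l+ .037*(b-a)/np.linalg.norm(b-a))
c=(a+b)/2;print(np.degrees(np.arctan2(*(c-l)[1::-1])), 'tool', np.degrees(s['ee_rot'][2]))
for nm,off in(('L',(248,250,248,530)),('R',(356,250,354,530))):
  q=P(*off[:2],.105);r=P(*off[2:],.105);print(nm,np.degrees(np.arctan2(*(r-q)[1::-1])))
E
```

```text
bar [ 0.4529073  -0.30165274  0.105     ] [ 0.48866341 -0.328686    0.105     ] [ 0.47078536 -0.31516937  0.105     ] 0.04482517451891693 -37.09096049820677
w 0.015012215189535646
disc [ 0.45204395 -0.33765356  0.075     ] [ 0.48695089 -0.29107704  0.075     ] [ 0.44685472 -0.29744333  0.075     ] [ 0.49387179 -0.33276651  0.075     ] [ 0.47036325 -0.31510492  0.075     ]
lug tip [ 0.44165392 -0.29301712  0.007     ] center from lug [ 0.47116804 -0.31533116  0.007     ]
-37.25024044731694 tool 143.13047424628397
L -37.32451554512589
R -36.912824333397374
```

The lid is at (0.4708,-0.3152) with its bar at −37.0°. The tool is at −36.9°, so it is aligned. Descending.

Request:
{"op": "arm_command", "data": {"targets": [[[0,0,0],[-1.5,-1,-20],0],[[0,0,0],[0,0,-40],0],[[0,0,0],[0,0,-40],0],[[0,0,0],[0,0,-22],0],[[0,0,0],[0,0,-14],0],[[0,0,0],[0,0,-7],0],[[0,0,0],[0,0,0],0],[[0,0,0],[0,0,0],0]]}}

```text
t: 11.85
eef_pos: [0.4713, -0.3155, 0.2629]
ee_rot: [3.141, 0.001, 2.498]
force: [0.6, 0.1, -0.1]
width: 0.0875
```

```bash
python3 look.py lid2
```

```text
11.85 [ 0.4713 -0.3155  0.2629] [3.1414e+00 1.0000e-03 2.4984e+00] [ 0.6  0.1 -0.1] [-0.08 -0.08 -0.01] 0.0875
```

View pics/lid2.png

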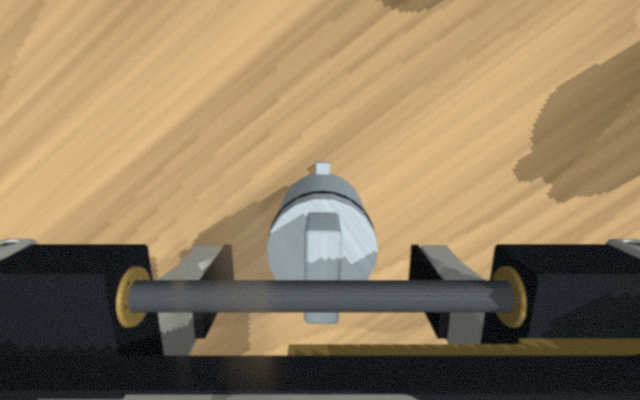

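Request:
{"op": "arm_command", "data": {"targets": [[[0,0,0],[0,0,-6],0],[[0,0,0],[0,0,0],1],[[0,0,0],[0,0,0],1],[[0,0,0],[0,0,0],1],[[0,0,0],[0,0,0],1],[[0,0,0],[0,0,0],1],[[0,0,0],[0,0,0],1],[[0,0,0],[0,0,0],1]], "squeeze": 40}}

```text
t: 12.7
eef_pos: [0.4707, -0.3158, 0.2562]
ee_rot: [3.142, 0.0, 2.497]
force: [0.2, -0.7, 0.4]
width: 0.0373
```

Request:
{"op": "arm_command", "data": {"targets": [[[0,0,0],[0,0,0],1],[[0,0,0],[0,0,0],1],[[0,0,0],[0,0,0],1],[[0,0,0],[0,0,0],1]]}}

```text
t: 13.1
eef_pos: [0.4706, -0.3158, 0.256]
ee_rot: [3.142, -0.0, 2.497]
force: [0.6, 0.3, -0.5]
width: 0.0155
```

Request:
{"op": "arm_command", "data": {"targets": [[[0,0,0],[0,0,10],1],[[0,0,0],[0,0,20],1],[[0,0,0],[0,0,40],1],[[0,0,0],[0,0,40],1],[[0,0,0],[0,0,35],1],[[0,0,0],[0,0,20],1],[[0,0,0],[0,0,0],1],[[0,0,0],[0,0,0],1]]}}

```text
t: 13.9
eef_pos: [0.4703, -0.3156, 0.4214]
ee_rot: [3.141, 0.0, 2.497]
force: [-0.7, -0.7, -2.4]
width: 0.0158
```

```bash
python3 look.py lid3;python3 look.py lid3s side; python3 - <<'E'
from h import *
a=cv2.imread('pics/lid3.png')[130:380,140:540];b=cv2.imread('pics/lid3s.png')[60:210,260:460]
cv2.imwrite('pics/lid3m.png',np.vstack([cv2.resize(a,(480,300),interpolation=2),cv2.resize(b,(400,300),interpolation=2).__class__(0) if 0 else cv2.resize(b,(480,300),interpolation=2)]))
E
```

```text
13.9 [ 0.4703 -0.3156  0.4214] [3.1409e+00 4.0000e-04 2.4972e+00] [-0.7 -0.7 -2.4] [-0.03  0.02 -0.04] 0.0158
13.95 [ 0.4702 -0.3156  0.4205] [ 3.1415e+00 -1.2000e-03  2.4972e+00] [-0.1  0.8 -2.4] [-0.05  0.04 -0.04] 0.0161
```

View pics/lid3m.png

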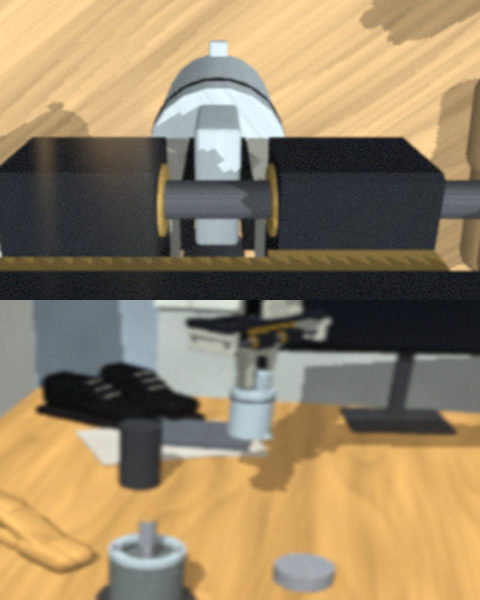

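The lid is held level, with one lug toward the camera. Carrying it over the canister and turning to its x axis (+0.796 rad).

Request:
{"op": "arm_command", "data": {"targets": [[[0,0,0.08],[5,19,0],1],[[0,0,0.1],[11,38,0],1],[[0,0,0.1],[12,40,0],1],[[0,0,0.1],[12,40,0],1],[[0,0,0.1],[12,40,0],1],[[0,0,0.1],[12,40,0],1],[[0,0,0.1],[11,38,0],1],[[0,0,0.08],[6,20,0],1]]}}

```text
t: 14.8
eef_pos: [0.5521, -0.0382, 0.4197]
ee_rot: [3.142, -0.002, -3.02]
force: [-0.4, -0.7, -2.4]
width: 0.0159
```

Request:
{"op": "arm_command", "data": {"targets": [[[0,0,0.036],[2.5,11,0],1],[[0,0,0],[0,0,0],1],[[0,0,0],[0,0,0],1],[[0,0,0],[0,0,0],1]]}}

```text
t: 15.2
eef_pos: [0.5539, -0.0307, 0.4209]
ee_rot: [-3.141, -0.001, -2.992]
force: [-0.0, 0.1, -1.7]
width: 0.0153
```

```bash
python3 look.py lid4;python3 look.py lid4s side; python3 - <<'E'
from station import *
from h import *
print(get_state()['q'])
a=cv2.imread('pics/lid4.png')[60:310,140:540];b=cv2.imread('pics/lid4s.png')[100:240,240:400]
cv2.imwrite('pics/lid4m.png',np.vstack([cv2.resize(a,(480,300),interpolation=2),cv2.resize(b,(480,300),interpolation=2)]))
E
```

```text
15.2 [ 0.5539 -0.0307  0.4209] [-3.1415e+00 -7.0000e-04 -2.9918e+00] [-0.   0.1 -1.7] [-0.04  0.03  0.03] 0.0153
15.25 [ 0.5539 -0.0308  0.421 ] [-3.1415e+00 -5.0000e-04 -2.9918e+00] [ 0.  -0.3 -2.1] [-0.01 -0.06  0.01] 0.0155
[ 2.97610115e-01  1.50769962e-01 -2.30547389e-01  8.93455917e-06
 -1.18967551e+00 -1.71843190e+00]
```

View pics/lid4m.png

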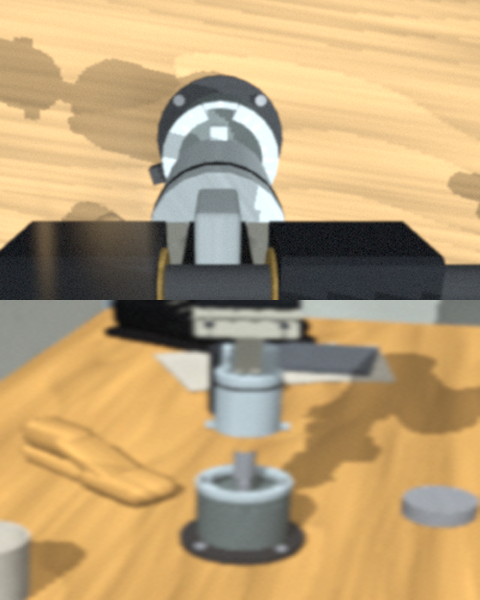

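Yaw is 188.6°, as wanted. I shift +1.3 mm in y and lower to just above the collar.

Request:
{"op": "arm_command", "data": {"targets": [[[0,0,0],[0.1,1.4,0],1],[[0,0,0],[0,0,-15],1],[[0,0,0],[0,0,-20],1],[[0,0,0],[0,0,-15],1],[[0,0,0],[0,0,-8],1],[[0,0,0],[0,0,0],1],[[0,0,0],[0,0,0],1]]}}

```text
t: 16.0
eef_pos: [0.5546, -0.0285, 0.3638]
ee_rot: [-3.141, 0.001, -2.99]
force: [-0.4, 0.1, -1.8]
width: 0.0155
```

```bash
python3 look.py lid5;python3 look.py lid5s side; python3 - <<'E'
from station import *
from h import *
a=cv2.imread('pics/lid5.png')[110:260,220:420];b=cv2.imread('pics/lid5s.png')[130:230,250:390]
cv2.imwrite('pics/lid5m.png',np.vstack([cv2.resize((a*.75).astype(np.uint8),(400,300),interpolation=2),cv2.resize(b,(400,286),interpolation=2)]))
E
```

```text
16.0 [ 0.5546 -0.0285  0.3638] [-3.1413e+00  7.0000e-04 -2.9899e+00] [-0.4  0.1 -1.8] [-0.06 -0.07 -0.01] 0.0155
16.05 [ 0.5547 -0.0285  0.3641] [-3.1414e+00  1.3000e-03 -2.9898e+00] [ 1.1 -0.5 -1.4] [-0.04 -0.04 -0.  ] 0.0161
```

View pics/lid5m.png

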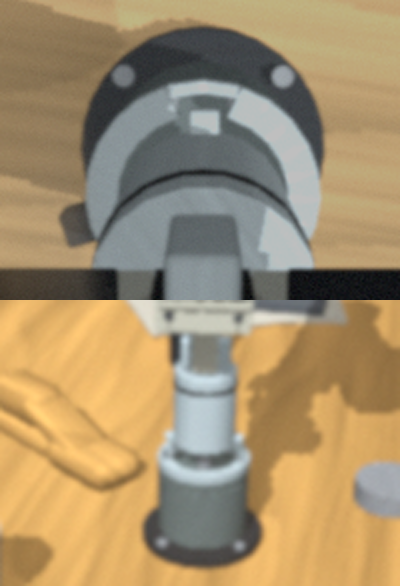

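```bash
python3 - <<'E'
from h import *
a=cv2.imread('pics/lid5.png')[140:200,280:360]
cv2.imwrite('pics/lid5c.png',cv2.resize((a*.75).astype(np.uint8),(800,600),interpolation=2))
E
```

```text
(no output)
```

View pics/lid5c.png

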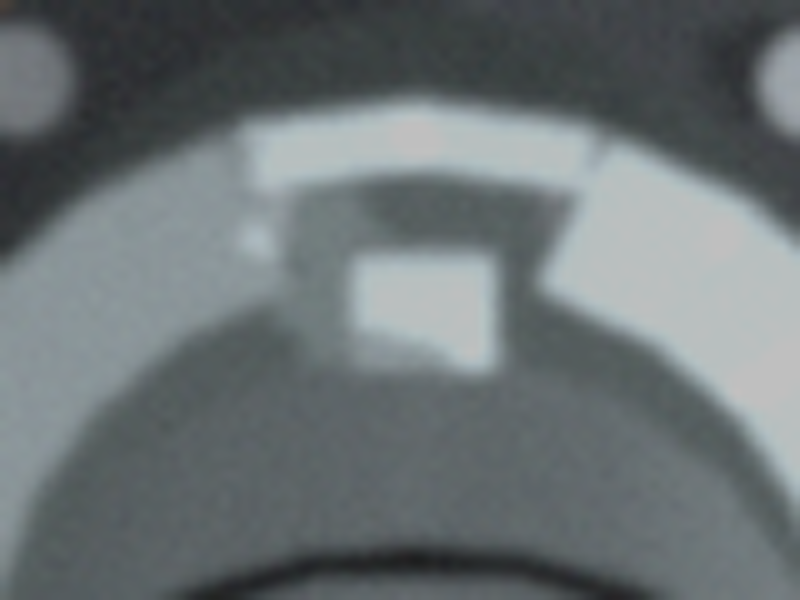

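```bash
python3 - <<'E'
from h import *
import pickle
s,p,im,d=pickle.load(open('pics/lid5.pkl','rb'))
C=lambda u,v:(280+(u+.5)/10-.5,140+(v+.5)/10-.5)
P=lambda u,v,z:onz(p,*C(u,v),z).round(4)
print('lug tip',P(425,250,.115),'w',P(352,250,.115),P(498,250,.115))
n=P(255,193,.093),P(570,190,.093);print('notch outer',n,(n[0]+n[1])/2)
n=P(275,298,.093),P(540,292,.093);print('notch inner',n,(n[0]+n[1])/2)
print('notch floor mid',P(420,178,.093))
a=np.radians(8.7);e=np.array([np.cos(a),np.sin(a)]);c=np.array([.554,-.0294])
print('expected notch mid r=39.5',c-.0395*e,'r=32',c-.032*e,'expected lug tip',c-.037*e,'from tcp',s['eef_pos'][:2]-.037*np.array([np.cos(s['ee_rot'][2]+np.pi),np.sin(s['ee_rot'][2]+np.pi)]))
E
```

```text
lug tip [ 0.5173 -0.0342  0.115 ] w [ 0.518 -0.039  0.115] [ 0.5166 -0.0294  0.115 ]
notch outer (array([ 0.5185, -0.0464,  0.093 ]), array([ 0.5148, -0.0239,  0.093 ])) [ 0.51665 -0.03515  0.093  ]
notch inner (array([ 0.5259, -0.0439,  0.093 ]), array([ 0.5225, -0.0248,  0.093 ])) [ 0.5242  -0.03435  0.093  ]
notch floor mid [ 0.5156 -0.0348  0.093 ]
expected notch mid r=39.5 [ 0.51495449 -0.0353748 ] r=32 [ 0.5223682  -0.03424035] expected lug tip [ 0.51742573 -0.03499665] from tcp [ 0.51802133 -0.03409525]
```

The lug is centred in the notch, about 0.8 mm too far in +y. Correct that and go down in stages.

Request:
{"op": "arm_command", "data": {"targets": [[[0,0,0],[-0.4,-0.8,0],1],[[0,0,0],[0,0,-8],1],[[0,0,0],[0,0,-4],1],[[0,0,0],[0,0,-4],1],[[0,0,0],[0,0,0],1]]}}

```text
t: 16.6
eef_pos: [0.5537, -0.0293, 0.3463]
ee_rot: [-3.142, -0.001, -2.99]
force: [-0.2, 0.3, -1.3]
width: 0.016
```

Request:
{"op": "arm_command", "data": {"targets": [[[0,0,0],[0,0,-4],1],[[0,0,0],[0,0,-4],1],[[0,0,0],[0,0,0],1]]}}

```text
t: 16.9
eef_pos: [0.5537, -0.0292, 0.3384]
ee_rot: [3.142, -0.001, -2.99]
force: [-0.1, 0.5, -1.6]
width: 0.0157
```

Request:
{"op": "arm_command", "data": {"targets": [[[0,0,0],[0,0,-3],1],[[0,0,0],[0,0,-3],1],[[0,0,0],[0,0,-1.5],1],[[0,0,0],[0,0,0],1]]}}

```text
t: 17.3
eef_pos: [0.5538, -0.0292, 0.3313]
ee_rot: [-3.142, -0.001, -2.99]
force: [-0.5, 0.0, -2.2]
width: 0.0158
```

Request:
{"op": "arm_command", "data": {"targets": [[[0,0,0],[0,0,-1],1],[[0,0,0],[0,0,0],1],[[0,0,0],[0,0,0],1]]}}

```text
t: 17.6
eef_pos: [0.5539, -0.0292, 0.3308]
ee_rot: [3.142, 0.0, -2.99]
force: [-0.1, -0.1, -1.8]
width: 0.0159
```

Request:
{"op": "arm_command", "data": {"targets": [[[0,0,0],[0,0,-0.7],1],[[0,0,0],[0,0,0],1],[[0,0,0],[0,0,0],1]]}}

```text
t: 17.9
eef_pos: [0.554, -0.0292, 0.33]
ee_rot: [-3.142, 0.0, -2.99]
force: [0.6, 0.2, -1.6]
width: 0.016
```

```bash
python3 look.py lid6;python3 look.py lid6s side; python3 - <<'E'
from station import *
from h import *
a=cv2.imread('pics/lid6.png')[110:260,220:420];b=cv2.imread('pics/lid6s.png')[130:230,250:390]
cv2.imwrite('pics/lid6m.png',np.vstack([cv2.resize((a*.75).astype(np.uint8),(400,300),interpolation=2),cv2.resize(b,(400,286),interpolation=2)]))
E
```

```text
17.9 [ 0.554  -0.0292  0.33  ] [-3.1416e+00  2.0000e-04 -2.9898e+00] [ 0.6  0.2 -1.6] [ 0.05 -0.11 -0.04] 0.016
17.95 [ 0.554  -0.0292  0.33  ] [ 3.1416e+00  2.0000e-04 -2.9898e+00] [-0.1  0.3 -0.9] [ 0.06 -0.06 -0.01] 0.0159
```

View pics/lid6m.png

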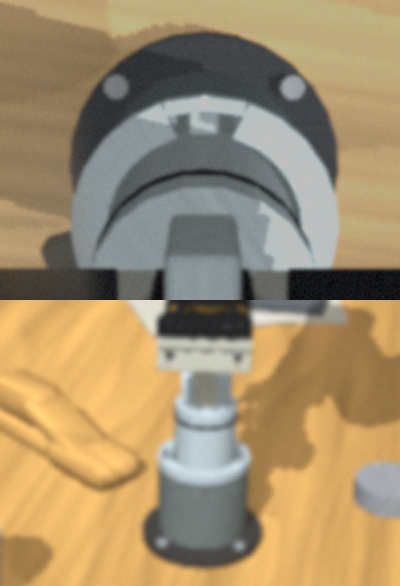

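The lug sits down in the notch. One more small touch to find the seat.

Request:
{"op": "arm_command", "data": {"targets": [[[0,0,0],[0,0,-0.6],1],[[0,0,0],[0,0,0],1],[[0,0,0],[0,0,0],1]]}}

```text
t: 18.3
eef_pos: [0.554, -0.0291, 0.33]
ee_rot: [-3.141, 0.001, -2.99]
force: [-1.3, 1.2, 5.4]
width: 0.016
```

Seated (z = 0.330, +5 N). I ease off a little and turn clockwise in two stages.

Request:
{"op": "arm_command", "data": {"targets": [[[0,0,0],[0,0,0.5],1],[[0,0,-0.05],[0,0,0],1],[[0,0,-0.08],[0,0,0],1],[[0,0,-0.08],[0,0,0],1],[[0,0,-0.08],[0,0,0],1],[[0,0,-0.06],[0,0,0],1],[[0,0,-0.05],[0,0,0],1],[[0,0,0],[0,0,0],1]]}}

```text
t: 19.1
eef_pos: [0.5543, -0.029, 0.33]
ee_rot: [3.141, 0.001, 2.893]
force: [0.3, 0.8, 2.4]
width: 0.0157
```

```bash
python3 look.py trn1;python3 look.py trn1s side; python3 - <<'E'
from station import *
from h import *
a=cv2.imread('pics/trn1.png')[110:260,220:420];b=cv2.imread('pics/trn1s.png')[130:230,250:390]
cv2.imwrite('pics/trn1m.png',np.vstack([cv2.resize((a*.75).astype(np.uint8),(400,300),interpolation=2),cv2.resize(b,(400,286),interpolation=2)]))
E
```

```text
19.1 [ 0.5543 -0.029   0.33  ] [3.1410e+00 9.0000e-04 2.8928e+00] [0.3 0.8 2.4] [ 0.6  -0.16 -0.  ] 0.0157
19.15 [ 0.5542 -0.029   0.33  ] [3.1410e+00 9.0000e-04 2.8946e+00] [1.4 1.9 1.7] [ 0.65 -0.22  0.04] 0.0161
```

View pics/trn1m.png

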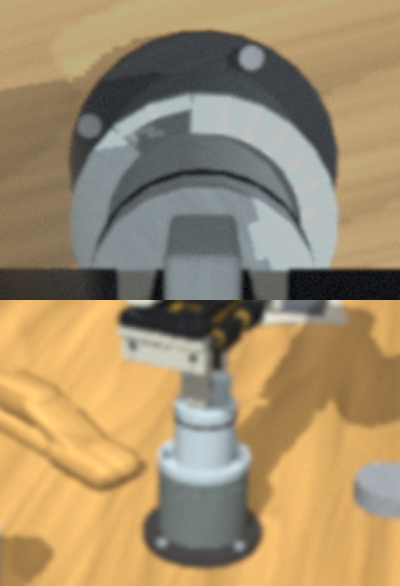

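The lid follows the tool and the lug is now under the lip. Turning the rest (−0.385 rad).

Request:
{"op": "arm_command", "data": {"targets": [[[0,0,-0.06],[0,0,0],1],[[0,0,-0.08],[0,0,0],1],[[0,0,-0.08],[0,0,0],1],[[0,0,-0.07],[0,0,0],1],[[0,0,-0.05],[0,0,0],1],[[0,0,-0.03],[0,0,0],1],[[0,0,-0.015],[0,0,0],1],[[0,0,0],[0,0,0],1]]}}

```text
t: 20.0
eef_pos: [0.5542, -0.0291, 0.33]
ee_rot: [3.141, 0.001, 2.509]
force: [2.2, 2.3, 1.1]
width: 0.0156
```

Request:
{"op": "arm_command", "data": {"targets": [[[0,0,0],[0,0,0],1],[[0,0,0],[0,0,0],1]]}}

```text
t: 20.2
eef_pos: [0.5542, -0.0291, 0.33]
ee_rot: [3.141, 0.001, 2.509]
force: [2.1, 1.7, 2.4]
width: 0.0162
```

```bash
python3 look.py trn2;python3 look.py trn2s side; python3 look.py trn2t top;python3 - <<'E'
from station import *
from h import *
a=cv2.imread('pics/trn2.png')[110:260,220:420];b=cv2.imread('pics/trn2s.png')[130:230,250:390]
cv2.imwrite('pics/trn2m.png',np.vstack([cv2.resize((a*.75).astype(np.uint8),(400,300),interpolation=2),cv2.resize(b,(400,286),interpolation=2)]))
E
```

```text
20.2 [ 0.5542 -0.0291  0.33  ] [3.1409e+00 5.0000e-04 2.5092e+00] [2.1 1.7 2.4] [ 0.81 -0.82  0.09] 0.0162
20.25 [ 0.5541 -0.0291  0.33  ] [3.1410e+00 5.0000e-04 2.5091e+00] [2.4 2.1 1.8] [ 0.87 -0.87  0.12] 0.0156
20.3 [ 0.5541 -0.0291  0.33  ] [3.141e+00 5.000e-04 2.509e+00] [1.8 2.  1.2] [ 0.8  -0.87  0.11] 0.0158
```

View pics/trn2m.png

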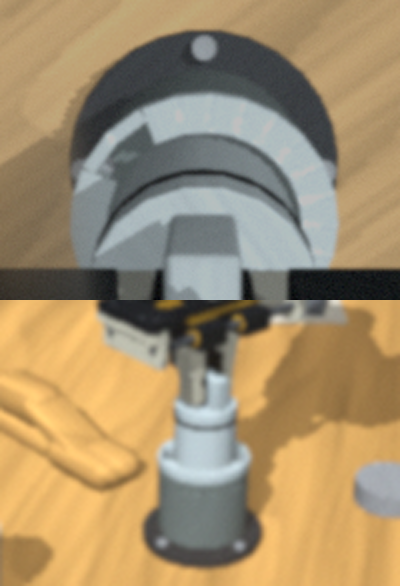

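View pics/trn2t.png

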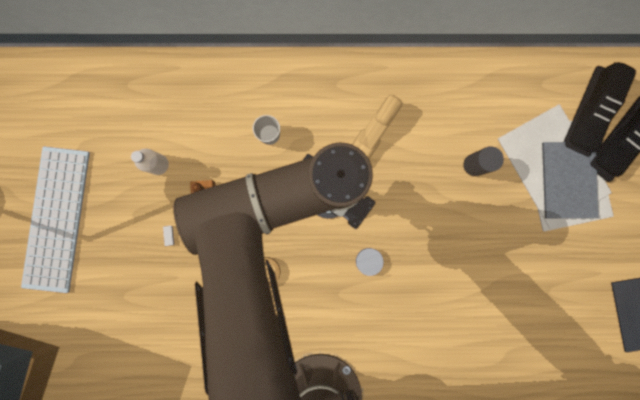

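Turn done: the bolts moved 45° in the wrist view while the bar stays straight. I'll check for slip of the bar in the jaws by comparing with the seated picture.

```bash
python3 - <<'E'
from h import *
f=lambda n:cv2.resize((cv2.imread(f'pics/{n}.png')[200:250,285:360]*.75).astype(np.uint8),(600,290),interpolation=2)
cv2.imwrite('pics/cmp.png',np.vstack([f('lid6'),f('trn2')]))
E
```

```text
(no output)
```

View pics/cmp.png

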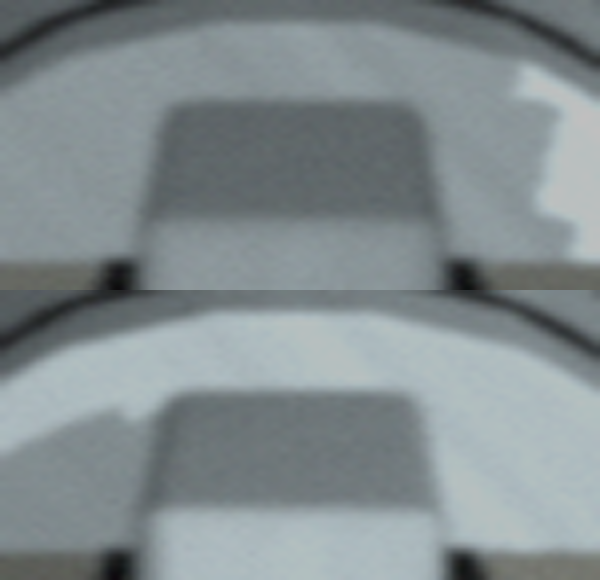

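No slip: the bar sits the same in both pictures (edges at ~165 and ~430). Handing in while still holding.

```bash
python3 - <<'E'
from station import *
s=get_state();print(s['t'],s['ee_rot'],s['force'],s['width'],s['q'])
print(job_done())
E
```

```text
20.35 [3.14095055e+00 5.08794925e-04 2.50878571e+00] [2.62899727 3.12630869 2.16451179] 0.015620035543095028 [ 3.00438635e-01  2.24003612e-01 -3.59461681e-01  3.19475384e-05
 -9.86512220e-01 -2.50405935e+00]
the job is handed in; nothing more can be done
None
```

The job is handed in at t ≈ 20.4 s. The punch stands in the canister, and the lid is seated over it and turned to halfway. The gripper still holds the lid by its grip bar.

- **Punch:** I lifted it from the stand and lowered it into the canister hole until it touched the floor. I then let go. The picture taken after release showed it upright.
- **Lid:** I set it over the punch with the lugs down through the notches. It reached the seat at TCP z = 0.330 with about 5 N of contact.
- **Turn:** The tool turned 45.0° clockwise by its measured yaw, from −2.990 to −3.774 rad. That is well short of where the catch begins to resist, at about 60°.
- **Slip:** The bar sat the same in the jaws before and after the turn (width 15.6 mm), so I saw no slip.
- **Forces:** Side forces on the last readings were 2–3 N.
- **Bystanders:** In the last top view the ones I could see were where they started. The arm covered most of the stand and awl and part of the tape, so I did not confirm those there.
- **Disagreement:** My early side-camera estimate of the punch differed by about 2 cm from the top-camera one. The wrist camera settled it: the top-camera reading was out by about 12 mm, mainly because the head's top face blended into the wood.

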